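# Find the full tin on the pantry shelf

## Task

Three closed tins on the pantry shelf look exactly alike, but one is full and clearly heavier. Working from the robot's left to its right, lift each tin in turn a few centimetres to feel its weight; set the heavy one down upright in the pulled-out grey tray, without dropping it, and have the two light ones standing upright where they stood before.

Things in the scene. Friction and masses are not known exactly. Their poses are not given: they have to be found in the camera images.
- tin_left: closed square metal tin, plain aluminium with a dark seam under the lid, 58 x 58 mm, 80 mm high, upright on the shelf; left of three alike in a loose row (the robot's left end, largest y, nearest the pull-out tray). Origin: centre of underside, z up, x and y square to its sides, turned up to 0.4 rad from world axes. Two tins weigh about 140 g each; one, any of the three, 480 to 630 g: felt only on lifting. Lid stays on.
- tin_middle: closed square metal tin, plain aluminium with a dark seam under the lid, 58 x 58 mm, 80 mm high, upright on the shelf; middle of three alike in a loose row (between the other two). Origin: centre of underside, z up, x and y square to its sides, turned up to 0.4 rad from world axes. Two tins weigh about 140 g each; one, any of the three, 480 to 630 g: felt only on lifting. Lid stays on.
- tin_right: closed square metal tin, plain aluminium with a dark seam under the lid, 58 x 58 mm, 80 mm high, upright on the shelf; right of three alike in a loose row (the robot's right end, smallest y). Origin: centre of underside, z up, x and y square to its sides, turned up to 0.4 rad from world axes. Two tins weigh about 140 g each; one, any of the three, 480 to 630 g: felt only on lifting. Lid stays on.
- pullout: grey plastic tray, bottom of three tiers at the robot's left, slid out along its -y; open top, 220 (x) x 180 (y) mm, 45 high, walls 4, floor 5 thick. Origin: centre of underside, 12 mm above the shelf: inner floor 5, rim 45 above origin; z up. The 210 mm tall tiers stand 105 mm or more from the origin on its +y side. Stiff runners (8 N): it stays put.

How it is judged:
By the outcome, as a careful person would: the job done as asked, in the order asked, and still so for the second after the job is handed in, with the robot touching nothing.
It also fails if it takes over 58 s, if anything falls off the work surface, if the arm or the gripper's body presses on something with over 40 N, if the wrist force passes 120 N, or if a joint passes its speed limit or range.

## Robot

A 6-joint arm with a two-finger parallel gripper is mounted at the origin on the work surface. World frame = base frame: x ahead of the robot, y to its left, z up, the work surface at z = 0. Lengths are in m, angles in rad, forces in N, time in s.
With the tool pointing down it reaches from about 0.35 to 0.775 m from the base axis. Payload 7.3 kg.
Tool frame: the origin (TCP) lies between the finger pads; the fingertips stand robot.tcp_to_tips ahead of it and the grasp point (between the pads) lies 2 mm behind it (robot.tcp_to_tips is the distance from the TCP to the fingertips, in m); y points along the fingers, x is the direction in which the jaws open and shut, and the axes are right-handed (so a half turn about y gives the same grasp; the last joint's range is limited). The gripper opens to 92 mm and grips with 3 to 60 N. Pads are 19 mm wide; open, the fingers measure 130 mm over their backs; the gripper's body (75 mm by 190 mm) begins 47 mm behind the grasp point.
Start: joints at [1.159, 0.342, 1.524, -0, 1.275, -0.146], TCP at [0.138, 0.507, 0.244] pointing down, gripper open.
Joint ranges: [-2.53, 2.53], [-0.77, 2.02], [0.04, 2.7], [-1, 4.14], [0.28, 2.66], [-3.11, 3.11]. Speed limits (rad/s): [2.57, 2.57, 3.14, 3.14, 3.14, 3.14].

## Interface

Orientations are given as [roll, pitch, yaw] about the fixed x, y, z axes, in that order (R = Rz(yaw) Ry(pitch) Rx(roll)).
In Python, from cell import status, read_camera, get_calibration, robot gives the robot as it stands.
- The arm moves only by the shell command python3 -m creep 'ROWS' [FORCE]. ROWS is JSON, a list of rows, each an object of numbers: "dx", "dy", "dz": the shift along the tool's x, y, z in m; "rx", "ry", "rz": the turn, a rotation vector about the tool's x, y, z in rad; "gripper": the opening, from 0 (shut) to 1 (fully open). A call has 1 to 20 rows; each row is the pose to reach, as a shift and turn from the pose commanded when the call began, along the tool's axes at that moment; what a row does not reach only later rows make up. A row lasts 1/8 s, in which the tool goes at most 62.5 mm and 10.7 degrees, less where a joint would pass 70% of its speed; a pose out of reach is approached as far as the arm can. A call with a gripper value outside its range is refused whole. The fingers move at their own pace and stop on an object; FORCE is the grip in N (left out, the last holds). Time passes only in rows, so rows that repeat a pose let the fingers close. It gives the time, the measured TCP pose, the force and the opening at its end, in the units of the state.
- status.observe(): the state, without advancing time (a new reading comes with each control period).
- read_camera(name): name is "scene" or "top" or "wrist"; returns (picture, depth): 480x640x3 uint8, red, green, blue; 480x640 float32, m along the optical axis (not along the pixel's ray), 0 where there is no reading.
- get_calibration(name): a dict with "fx", "fy", "cx", "cy" (pixels), "xyz" and "rotation" of the camera in the world; the wrist camera has in their place "mount" (4x4, takes a point from camera to tool coordinates, whose origin is the TCP and whose axes are the tool frame's). Camera axes: x right, y down, z forward; pixel columns grow to the right and rows downward; lengths in m; the calibration is good to about 2 mm. A picture is of the moment at which its call begins: read the wrist's pose just before it. get_calibration takes no time and is no camera call.
- robot.hand_in(): hands the job in, once; it reports no verdict.
The state is a dict: "time": time; "qpos": joint angles; "qvel": joint speeds; "joint_efforts": joint torques, N m; "tool_pos": TCP position; "tool_rot": TCP orientation; "contact_force": force on the tool from outside, world axes, zero at the start; "torque": the same for the moment, N m; "opening": finger opening in m.
Only numpy, scipy, OpenCV 4.12 (cv2) and the standard library are available. Lean on these libraries where they do the work, as an engineer would, in place of code of your own. Each camera call takes 0.05 s, during which the arm holds its last target.

## Working session

There is one attempt and no reset: what is moved stays moved. The work goes in short steps, Python scripts to look and compute and a shell command to move; the robot and the scene stay as the last step left them, time stands still between calls to the robot, and variables do not carry over. Pictures are saved under pics/ and viewed, and the job is handed in when it is done.

```bash
ls; mkdir -p pics; python3 - <<'E'
from cell import status, read_camera, get_calibration, robot
import cv2,numpy as np
print(status.observe()); print(robot.tcp_to_tips)
for n in("scene","top"):
    p,d=read_camera(n); cv2.imwrite(f"pics/{n}0.png",p[:,:,::-1]); np.save(f"pics/{n}0.npy",d); c=get_calibration(n); print(n,c)
print(get_calibration("wrist"))
E
```

```text
pics
{'time': 0.0, 'qpos': array([ 1.15898749e+00,  3.42711098e-01,  1.52502315e+00, -7.96015734e-06,
        1.27535158e+00, -1.45986961e-01]), 'qvel': array([-0.00166125,  0.00057992, -0.00088792,  0.00014449, -0.00036929,
        0.000672  ]), 'joint_efforts': array([-2.51216705e-03, -4.31259942e+01, -2.44205046e+01,  7.14538177e-02,
        5.63717773e-02, -8.45825571e-05]), 'tool_pos': array([0.13774285, 0.50622389, 0.24304882]), 'tool_rot': array([-1.57058665e+00,  1.47839475e-03,  1.30497693e+00]), 'contact_force': array([ 0.43394134, -0.83860208,  0.12643608]), 'torque': array([-0.02734742,  0.02806671, -0.00782615]), 'opening': 0.09208101941184496}
0.017
scene {'fx': 495.9259575411193, 'fy': 495.9259575411193, 'cx': 320.6103749785454, 'cy': 242.75672233493606, 'xyz': array([0.79770541, 0.38389001, 1.08909015]), 'rotation': array([-2.82727838, -0.00472461,  2.3268417 ])}
top {'fx': 533.6221319578045, 'fy': 533.6221319578045, 'cx': 322.71653466229833, 'cy': 245.68955897214948, 'xyz': array([0.41257976, 0.14726399, 1.14640444]), 'rotation': array([-3.04454033, -0.01077376, -1.58522554])}
{'fx': 423.65956324358694, 'fy': 423.65956324358694, 'cx': 314.40505772736174, 'cy': 240.66788242615672, 'mount': array([[ 9.99999746e-01,  4.94962024e-04,  5.12254760e-04,
         3.31014882e-04],
       [-3.47485626e-04, -2.88794920e-01,  9.57390920e-01,
        -1.41364198e-01],
       [ 6.21808720e-04, -9.57390855e-01, -2.88794674e-01,
         7.81950364e-02],
       [ 0.00000000e+00,  0.00000000e+00,  0.00000000e+00,
         1.00000000e+00]])}
```

View pics/top0.png

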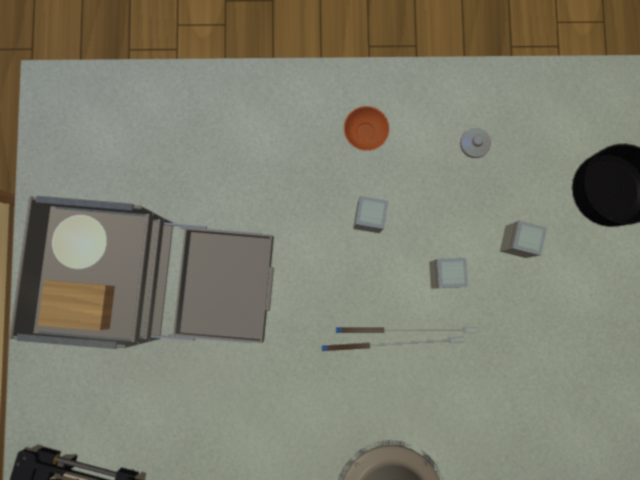

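View pics/scene0.png

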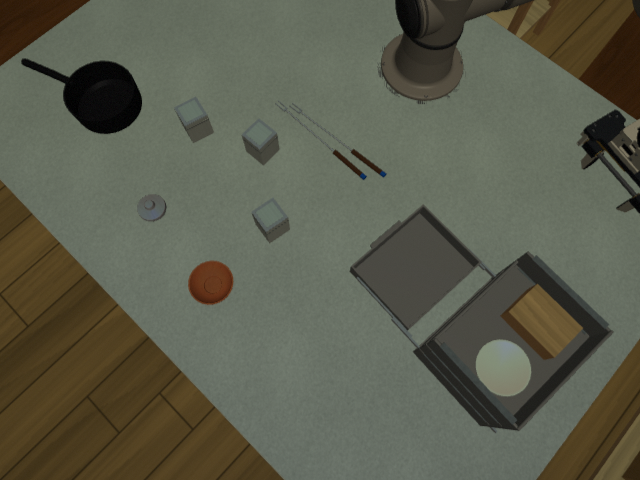

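Top view: tin tops are at about (371,212), (452,272) and (528,238), with the pulled-out tray at (227,285). The tiers are at the far left, and the bowl, lid, forks and pan lie around the tins. Next I'll deproject.

```bash
cat > h.py <<'E'
import numpy as np,cv2
from scipy.spatial.transform import Rotation as R
from cell import status, read_camera, get_calibration, robot
def cloud(d,c):
    v,u=np.mgrid[0:480,0:640]
    P=np.stack([(u-c['cx'])/c['fx']*d,(v-c['cy'])/c['fy']*d,d],-1)
    return P@R.from_euler('xyz',c['rotation']).as_matrix().T+c['xyz']
def ray(u,v,c,z):
    r=R.from_euler('xyz',c['rotation']).as_matrix()@np.array([(u-c['cx'])/c['fx'],(v-c['cy'])/c['fy'],1])
    return c['xyz']+r*(z-c['xyz'][2])/r[2]
def tops(d,c,lo,hi,amin):
    W=cloud(d,c); m=((W[...,2]>lo)&(W[...,2]<hi)&(d>0)).astype(np.uint8)
    n,l,s,ct=cv2.connectedComponentsWithStats(m)
    for i in range(1,n):
        if s[i,4]<amin: continue
        p=W[l==i]; r=cv2.minAreaRect((p[:,:2]*1000).astype(np.float32))
        print('px',ct[i].round(),'n',s[i,4],'z',np.median(p[:,2]).round(4),'ctr',np.round(r[0],1),'size',np.round(r[1],1),'ang',round(r[2],1),'min',p.min(0).round(3),'max',p.max(0).round(3))
E
python3 - <<'E'
from h import *
for n in("top","scene"):
    c=get_calibration(n); d=np.load(f"pics/{n}0.npy"); print(n)
    W=cloud(d,c); print('table',np.median(W[300:440,150:300,2]) )
    tops(d,c,.068,.092,200)
    print('tray rim'); tops(d,c,.05,.064,60); print('tray floor');tops(d,c,.010,.026,1500)
E
```

```text
top
table 0.0011234363387454538
px [604. 183.] n 492 z 0.074 ctr [ 640.1 -460.5] size [116.2 169.5] ang 85.8 min [ 0.553 -0.524  0.068] max [ 0.722 -0.402  0.08 ]
px [371. 212.] n 850 z 0.0806 ctr [583.7  35. ] size [58.6 59.3] ang 79.4 min [0.55  0.002 0.068] max [0.617 0.068 0.087]
px [151. 279.] n 1150 z 0.075 ctr [456.1 478.9] size [ 24.4 247.9] ang 84.4 min [0.332 0.456 0.068] max [0.578 0.5   0.092]
px [528. 237.] n 913 z 0.0805 ctr [ 527.8 -282.7] size [61.  59.4] ang 74.7 min [ 0.493 -0.319  0.068] max [ 0.563 -0.247  0.087]
px [451. 272.] n 885 z 0.0806 ctr [ 459.5 -123.9] size [58.7 59.8] ang 1.8 min [ 0.43  -0.154  0.068] max [ 0.488 -0.093  0.087]
tray rim
px [626. 150.] n 93 z 0.0572 ctr [ 711.8 -498.4] size [74.4 11.9] ang 80.8 min [ 0.7   -0.535  0.05 ] max [ 0.718 -0.461  0.064]
px [589. 198.] n 225 z 0.0574 ctr [ 617.5 -431.3] size [150.8  48.6] ang 19.6 min [ 0.555 -0.479  0.05 ] max [ 0.697 -0.403  0.064]
px [512. 237.] n 81 z 0.056 ctr [ 532.4 -255.9] size [61.9 19.5] ang 3.7 min [ 0.502 -0.268  0.05 ] max [ 0.564 -0.248  0.064]
px [227. 286.] n 1111 z 0.0564 ctr 
[... 1353 characters left out ...]
in [ 0.56  -0.571  0.05 ] max [ 0.718 -0.476  0.064]
px [115. 114.] n 231 z 0.057 ctr [ 648.9 -431.5] size [ 58.5 157. ] ang 80.0 min [ 0.567 -0.474  0.05 ] max [ 0.722 -0.402  0.064]
px [198. 125.] n 83 z 0.0575 ctr [ 537.  -254.3] size [ 7.2 58.2] ang 72.5 min [ 0.509 -0.264  0.05 ] max [ 0.565 -0.247  0.064]
px [262. 146.] n 97 z 0.0565 ctr [ 474.5 -109. ] size [40.8 81.8] ang 46.3 min [ 0.431 -0.151  0.05 ] max [ 0.491 -0.093  0.064]
px [412. 260.] n 966 z 0.056 ctr [442.5 335. ] size [188.8 221.7] ang 84.4 min [0.324 0.239 0.05 ] max [0.561 0.438 0.063]
tray floor
px [414. 268.] n 6848 z 0.0161 ctr [437.3 339.5] size [172.8 205.4] ang 84.5 min [0.328 0.244 0.01 ] max [0.547 0.434 0.026]
```

Both cameras agree to about 1 mm. Next I'll work out the move to above the left tin.

```bash
cat >> h.py <<'E'
def shift(target,yawdeg):
    s=status.observe(); M=R.from_euler('xyz',s['tool_rot'])
    d=M.inv().apply(np.array(target)-s['tool_pos'])
    T=R.from_euler('xyz',[-np.pi/2,0,np.radians(yawdeg)])
    print('t',s['time'],'pos',s['tool_pos'].round(4),'rot',s['tool_rot'].round(3),'F',s['contact_force'].round(2),'op',round(s['opening'],4))
    print('d(mm)',(d*1000).round(1),'rotvec',(M.inv()*T).as_rotvec().round(4))
E
python3 -c "
from h import *
shift([.5842,.0352,.16],79.5)"
```

```text
t 0.1 pos [0.1378 0.5063 0.2431] rot [-1.571e+00  1.000e-03  1.305e+00] F [ 0.54 -0.74 -0.23] op 0.0916
d(mm) [-337.1   83.5 -554.5] rotvec [-0.0003 -0.0825 -0.0013]
```

```bash
python3 -m creep '[{"dx":-0.03,"dy":0,"dz":-0.05,"ry":-0.01,"gripper":1},{"dx":-0.06,"dy":0,"dz":-0.1,"ry":-0.02,"gripper":1},{"dx":-0.09,"dy":0,"dz":-0.15,"ry":-0.03,"gripper":1},{"dx":-0.12,"dy":0.005,"dz":-0.2,"ry":-0.04,"gripper":1},{"dx":-0.15,"dy":0.01,"dz":-0.25,"ry":-0.05,"gripper":1},{"dx":-0.18,"dy":0.02,"dz":-0.3,"ry":-0.06,"gripper":1},{"dx":-0.21,"dy":0.03,"dz":-0.345,"ry":-0.07,"gripper":1},{"dx":-0.24,"dy":0.04,"dz":-0.395,"ry":-0.08,"gripper":1},{"dx":-0.27,"dy":0.05,"dz":-0.445,"ry":-0.0825,"gripper":1},{"dx":-0.3,"dy":0.06,"dz":-0.493,"ry":-0.0825,"gripper":1},{"dx":-0.32,"dy":0.07,"dz":-0.526,"ry":-0.0825,"gripper":1},{"dx":-0.337,"dy":0.083,"dz":-0.5545,"ry":-0.0825,"gripper":1},{"dx":-0.337,"dy":0.083,"dz":-0.5545,"ry":-0.0825,"gripper":1},{"dx":-0.337,"dy":0.083,"dz":-0.5545,"ry":-0.0825,"gripper":1}]' 35
python3 - <<'E'
from h import *
shift([.5842,.0352,.05],79.5)
p,d=read_camera("wrist"); cv2.imwrite("pics/w1.png",p[:,:,::-1])
E
```

```text
t 0.1 pos [0.1378 0.5063 0.2431] rot [-1.571e+00  1.000e-03  1.305e+00] F [ 0.54 -0.74 -0.23] op 0.0916
d(mm) [-337.   193.5 -554.6] rotvec [-0.0003 -0.0825 -0.0013]invalid input at $[0]: expected keys dx, dy, dz, rx, ry, rz, gripper
```

View pics/w1.png

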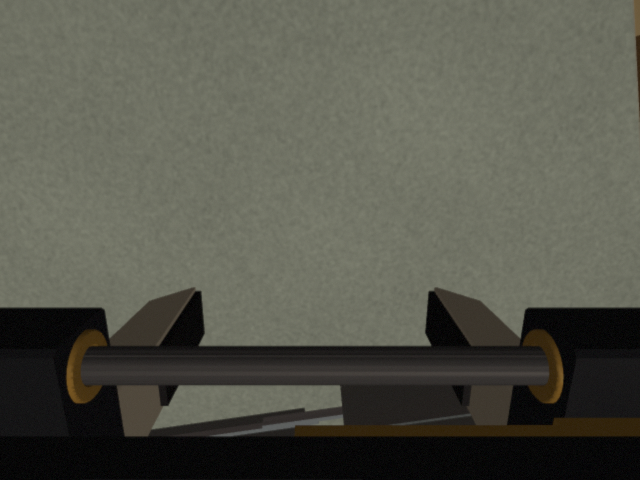

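The move was refused because every row needs all seven keys, so the arm hasn't moved. The wrist picture shows only the open fingers, at about (195,300) and (435,300), over bare table.

```bash
python3 -m creep '[{"dx":-0.03,"dy":0,"dz":-0.05,"rx":0,"ry":-0.01,"rz":0,"gripper":1},{"dx":-0.06,"dy":0,"dz":-0.1,"rx":0,"ry":-0.02,"rz":0,"gripper":1},{"dx":-0.09,"dy":0,"dz":-0.15,"rx":0,"ry":-0.03,"rz":0,"gripper":1},{"dx":-0.12,"dy":0.005,"dz":-0.2,"rx":0,"ry":-0.04,"rz":0,"gripper":1},{"dx":-0.15,"dy":0.01,"dz":-0.25,"rx":0,"ry":-0.05,"rz":0,"gripper":1},{"dx":-0.18,"dy":0.02,"dz":-0.3,"rx":0,"ry":-0.06,"rz":0,"gripper":1},{"dx":-0.21,"dy":0.03,"dz":-0.345,"rx":0,"ry":-0.07,"rz":0,"gripper":1},{"dx":-0.24,"dy":0.04,"dz":-0.395,"rx":0,"ry":-0.08,"rz":0,"gripper":1},{"dx":-0.27,"dy":0.05,"dz":-0.445,"rx":0,"ry":-0.0825,"rz":0,"gripper":1},{"dx":-0.3,"dy":0.06,"dz":-0.493,"rx":0,"ry":-0.0825,"rz":0,"gripper":1},{"dx":-0.32,"dy":0.07,"dz":-0.526,"rx":0,"ry":-0.0825,"rz":0,"gripper":1},{"dx":-0.337,"dy":0.083,"dz":-0.5545,"rx":0,"ry":-0.0825,"rz":0,"gripper":1},{"dx":-0.337,"dy":0.083,"dz":-0.5545,"rx":0,"ry":-0.0825,"rz":0,"gripper":1},{"dx":-0.337,"dy":0.083,"dz":-0.5545,"rx":0,"ry":-0.0825,"rz":0,"gripper":1}]' 35
python3 - <<'E'
from h import *
shift([.5842,.0352,.05],79.5)
p,d=read_camera("wrist"); cv2.imwrite("pics/w2.png",p[:,:,::-1])
E
```

```text
time: 1.9
tool_pos: [0.5839, 0.0362, 0.1605]
tool_rot: [-1.57, -0.0, 1.387]
contact_force: [-0.5, 0.2, 0.4]
opening: 0.0918
t 1.9 pos [0.5839 0.0362 0.1605] rot [-1.57  -0.     1.387] F [-0.46  0.23  0.4 ] op 0.0918
d(mm) [ -0.9 110.5  -0.6] rotvec [-0.0011 -0.0001  0.0002]
```

View pics/w2.png

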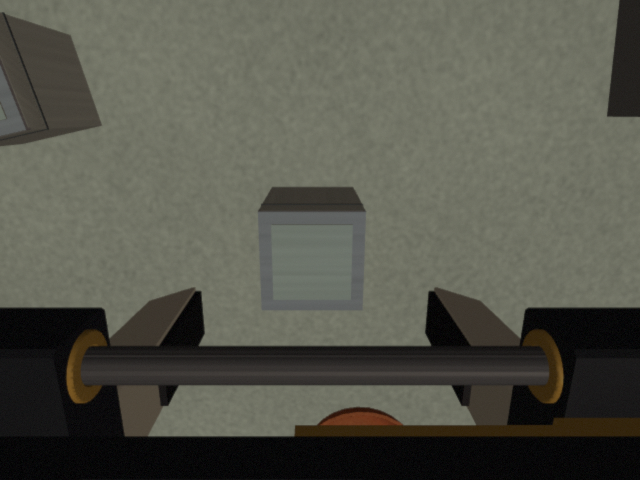

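The tin top spans (262,210) to (364,309), centred between the fingers and square to them. Next: descend, grip, lift 40 mm.

```bash
python3 -m creep '[{"dx":-0.001,"dy":0.04,"dz":-0.001,"rx":0,"ry":0,"rz":0,"gripper":1},{"dx":-0.001,"dy":0.08,"dz":-0.001,"rx":0,"ry":0,"rz":0,"gripper":1},{"dx":-0.001,"dy":0.11,"dz":-0.001,"rx":0,"ry":0,"rz":0,"gripper":1},{"dx":-0.001,"dy":0.11,"dz":-0.001,"rx":0,"ry":0,"rz":0,"gripper":1},{"dx":-0.001,"dy":0.11,"dz":-0.001,"rx":0,"ry":0,"rz":0,"gripper":1}]' 35
python3 -m creep '[{"dx":0,"dy":0,"dz":0,"rx":0,"ry":0,"rz":0,"gripper":0.5},{"dx":0,"dy":0,"dz":0,"rx":0,"ry":0,"rz":0,"gripper":0.5},{"dx":0,"dy":0,"dz":0,"rx":0,"ry":0,"rz":0,"gripper":0.4},{"dx":0,"dy":0,"dz":0,"rx":0,"ry":0,"rz":0,"gripper":0.4},{"dx":0,"dy":0,"dz":0,"rx":0,"ry":0,"rz":0,"gripper":0.4},{"dx":0,"dy":0,"dz":0,"rx":0,"ry":0,"rz":0,"gripper":0.4}]' 35
python3 -c "
from h import *
shift([.5842,.0352,.05],79.5)"
```

```text
time: 2.58
tool_pos: [0.5859, 0.0351, 0.0523]
tool_rot: [-1.573, -0.0, 1.388]
contact_force: [0.3, 0.2, 0.5]
opening: 0.0915
time: 3.32
tool_pos: [0.5853, 0.0346, 0.0509]
tool_rot: [-1.571, -0.0, 1.387]
contact_force: [-1.8, -0.3, 3.2]
opening: 0.058
t 3.325 pos [0.5853 0.0346 0.0509] rot [-1.571 -0.     1.387] F [-1.83 -0.32  3.16] op 0.058
d(mm) [0.4 0.9 1.2] rotvec [ 0.0002 -0.0001  0.0001]
```

```bash
python3 -m creep '[{"dx":0,"dy":-0.01,"dz":0,"rx":0,"ry":0,"rz":0,"gripper":0.4},{"dx":0,"dy":-0.025,"dz":0,"rx":0,"ry":0,"rz":0,"gripper":0.4},{"dx":0,"dy":-0.04,"dz":0,"rx":0,"ry":0,"rz":0,"gripper":0.4},{"dx":0,"dy":-0.045,"dz":0,"rx":0,"ry":0,"rz":0,"gripper":0.4},{"dx":0,"dy":-0.045,"dz":0,"rx":0,"ry":0,"rz":0,"gripper":0.4},{"dx":0,"dy":-0.045,"dz":0,"rx":0,"ry":0,"rz":0,"gripper":0.4},{"dx":0,"dy":-0.045,"dz":0,"rx":0,"ry":0,"rz":0,"gripper":0.4},{"dx":0,"dy":-0.045,"dz":0,"rx":0,"ry":0,"rz":0,"gripper":0.4}]' 35
python3 - <<'E'
from h import *
for i in range(4):
    p,d=read_camera("wrist"); s=status.observe(); print(s['contact_force'].round(2),s['tool_pos'].round(4),s['opening'].round(4), s['joint_efforts'].round(2))
E
```

```text
time: 4.32
tool_pos: [0.585, 0.0346, 0.0953]
tool_rot: [-1.57, -0.0, 1.387]
contact_force: [-0.0, 0.3, -1.5]
opening: 0.0577Traceback (most recent call last):
  File "<stdin>", line 3, in <module>
AttributeError: 'float' object has no attribute 'round'
```

```bash
python3 - <<'E'
from h import *
for i in range(3):
    read_camera("wrist"); s=status.observe(); print(s['time'],s['contact_force'].round(2),s['tool_pos'].round(4))
E
```

```text
4.425 [ 0.13 -0.45 -2.1 ] [0.5851 0.0346 0.0955]
4.475 [ 0.46 -0.23 -2.09] [0.5852 0.0346 0.0956]
4.525 [-0.28 -0.12 -1.73] [0.5852 0.0346 0.0956]
```

It reads 1.5–2 N, so the left tin is light. I'll set it back in the same place.

```bash
python3 -m creep '[{"dx":0,"dy":0.015,"dz":0,"rx":0,"ry":0,"rz":0,"gripper":0.4},{"dx":0,"dy":0.03,"dz":0,"rx":0,"ry":0,"rz":0,"gripper":0.4},{"dx":0,"dy":0.038,"dz":0,"rx":0,"ry":0,"rz":0,"gripper":0.4},{"dx":0,"dy":0.042,"dz":0,"rx":0,"ry":0,"rz":0,"gripper":0.4},{"dx":0,"dy":0.045,"dz":0,"rx":0,"ry":0,"rz":0,"gripper":0.4},{"dx":0,"dy":0.045,"dz":0,"rx":0,"ry":0,"rz":0,"gripper":0.4},{"dx":0,"dy":0.045,"dz":0,"rx":0,"ry":0,"rz":0,"gripper":0.4}]' 35
python3 -c "
from h import *
shift([.4601,-.1236,.16],91.7)"
```

```text
time: 5.4
tool_pos: [0.5854, 0.0346, 0.051]
tool_rot: [-1.571, -0.0, 1.388]
contact_force: [0.4, 0.3, -0.1]
opening: 0.0575
t 5.4 pos [0.5854 0.0346 0.051 ] rot [-1.571 -0.     1.388] F [ 0.37  0.32 -0.09] op 0.0575
d(mm) [-178.4 -109.1   94.3] rotvec [ 7.000e-04 -2.129e-01  1.000e-04]
```

```bash
python3 -m creep '[{"dx":0,"dy":0.0005,"dz":0,"rx":0,"ry":0,"rz":0,"gripper":0.65},{"dx":0,"dy":0.0005,"dz":0,"rx":0,"ry":0,"rz":0,"gripper":0.8},{"dx":0,"dy":0,"dz":0,"rx":0,"ry":0,"rz":0,"gripper":1},{"dx":0,"dy":0,"dz":0,"rx":0,"ry":0,"rz":0,"gripper":1},{"dx":0,"dy":-0.04,"dz":0,"rx":0,"ry":0,"rz":0,"gripper":1},{"dx":0,"dy":-0.08,"dz":0,"rx":0,"ry":0,"rz":0,"gripper":1},{"dx":0,"dy":-0.109,"dz":0,"rx":0,"ry":0,"rz":0,"gripper":1},{"dx":-0.045,"dy":-0.109,"dz":0.024,"rx":0,"ry":-0.05,"rz":0,"gripper":1},{"dx":-0.09,"dy":-0.109,"dz":0.048,"rx":0,"ry":-0.1,"rz":0,"gripper":1},{"dx":-0.135,"dy":-0.109,"dz":0.072,"rx":0,"ry":-0.15,"rz":0,"gripper":1},{"dx":-0.178,"dy":-0.109,"dz":0.0943,"rx":0,"ry":-0.213,"rz":0,"gripper":1},{"dx":-0.178,"dy":-0.109,"dz":0.0943,"rx":0,"ry":-0.213,"rz":0,"gripper":1},{"dx":-0.178,"dy":-0.109,"dz":0.0943,"rx":0,"ry":-0.213,"rz":0,"gripper":1}]' 35
python3 - <<'E'
from h import *
shift([.4601,-.1236,.05],91.7)
p,d=read_camera("wrist"); cv2.imwrite("pics/w3.png",p[:,:,::-1])
p,d=read_camera("top"); cv2.imwrite("pics/t3.png",p[:,:,::-1])
tops(d,get_calibration("top"),.068,.092,200)
E
```

```text
time: 7.02
tool_pos: [0.4604, -0.1232, 0.1599]
tool_rot: [-1.572, -0.0, 1.599]
contact_force: [0.3, 0.7, 0.1]
opening: 0.092
t 7.025 pos [ 0.4604 -0.1232  0.1599] rot [-1.572 -0.     1.599] F [0.3  0.72 0.09] op 0.092
d(mm) [ -0.4 109.9   0.4] rotvec [ 0.0008 -0.0012  0.0001]
px [604. 183.] n 495 z 0.074 ctr [ 640.4 -461.3] size [118.2 169.8] ang 85.1 min [ 0.553 -0.527  0.068] max [ 0.723 -0.402  0.081]
px [371. 212.] n 855 z 0.0806 ctr [583.9  35.3] size [58.9 59.1] ang 79.4 min [0.551 0.002 0.068] max [0.616 0.069 0.087]
px [151. 280.] n 1141 z 0.0747 ctr [456.  478.7] size [ 23.2 247.3] ang 84.4 min [0.332 0.456 0.068] max [0.578 0.501 0.092]
px [453. 267.] n 318 z 0.0808 ctr [ 468.9 -127.4] size [38.9 32.9] ang 0.2 min [ 0.45  -0.144  0.075] max [ 0.488 -0.111  0.087]
```

View pics/w3.png

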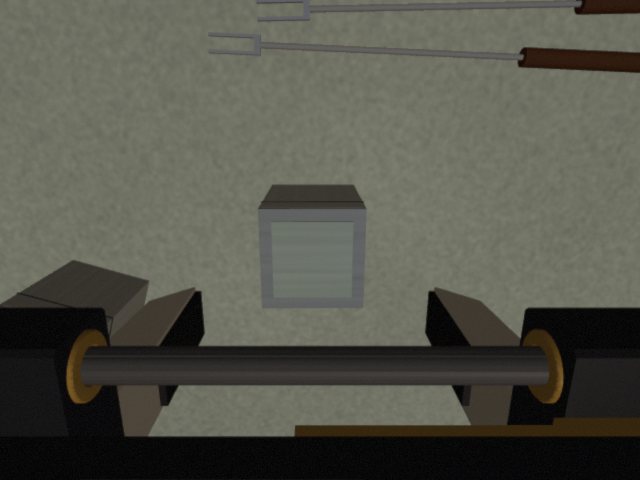

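The left tin measures within 0.4 mm of where it stood. The middle tin's top spans (262,208) to (364,307), centred and square.

```bash
python3 -m creep '[{"dx":0,"dy":0.04,"dz":0,"rx":0,"ry":0,"rz":0,"gripper":1},{"dx":0,"dy":0.08,"dz":0,"rx":0,"ry":0,"rz":0,"gripper":1},{"dx":0,"dy":0.11,"dz":0,"rx":0,"ry":0,"rz":0,"gripper":1},{"dx":0,"dy":0.11,"dz":0,"rx":0,"ry":0,"rz":0,"gripper":1},{"dx":0,"dy":0.11,"dz":0,"rx":0,"ry":0,"rz":0,"gripper":1},{"dx":0,"dy":0.11,"dz":0,"rx":0,"ry":0,"rz":0,"gripper":0.5},{"dx":0,"dy":0.11,"dz":0,"rx":0,"ry":0,"rz":0,"gripper":0.5},{"dx":0,"dy":0.11,"dz":0,"rx":0,"ry":0,"rz":0,"gripper":0.4},{"dx":0,"dy":0.11,"dz":0,"rx":0,"ry":0,"rz":0,"gripper":0.4},{"dx":0,"dy":0.11,"dz":0,"rx":0,"ry":0,"rz":0,"gripper":0.4},{"dx":0,"dy":0.11,"dz":0,"rx":0,"ry":0,"rz":0,"gripper":0.4}]' 35
python3 -m creep '[{"dx":0,"dy":-0.01,"dz":0,"rx":0,"ry":0,"rz":0,"gripper":0.4},{"dx":0,"dy":-0.025,"dz":0,"rx":0,"ry":0,"rz":0,"gripper":0.4},{"dx":0,"dy":-0.04,"dz":0,"rx":0,"ry":0,"rz":0,"gripper":0.4},{"dx":0,"dy":-0.045,"dz":0,"rx":0,"ry":0,"rz":0,"gripper":0.4},{"dx":0,"dy":-0.045,"dz":0,"rx":0,"ry":0,"rz":0,"gripper":0.4},{"dx":0,"dy":-0.045,"dz":0,"rx":0,"ry":0,"rz":0,"gripper":0.4},{"dx":0,"dy":-0.045,"dz":0,"rx":0,"ry":0,"rz":0,"gripper":0.4},{"dx":0,"dy":-0.045,"dz":0,"rx":0,"ry":0,"rz":0,"gripper":0.4}]' 35
python3 - <<'E'
from h import *
for i in range(3):
    read_camera("wrist"); s=status.observe(); print(s['time'],s['contact_force'].round(2),s['tool_pos'].round(4))
E
```

```text
time: 8.5
tool_pos: [0.4603, -0.1236, 0.05]
tool_rot: [-1.572, 0.001, 1.601]
contact_force: [-1.6, -2.6, 4.8]
opening: 0.0579
time: 9.5
tool_pos: [0.4599, -0.1232, 0.0944]
tool_rot: [-1.57, -0.0, 1.6]
contact_force: [-0.3, -0.3, -5.2]
opening: 0.0578
9.55 [-0.61 -1.08 -5.65] [ 0.4599 -0.1232  0.0945]
9.6 [ 1.15 -0.94 -5.59] [ 0.46   -0.1232  0.0945]
9.65 [ 0.3   0.12 -5.87] [ 0.46   -0.1232  0.0946]
```

It reads 5.6 N, so the middle tin is the heavy one. The task says to lift all three in turn and then set the heavy one in the tray, so I'll put it back, feel the right tin, and come back for it.

```bash
python3 -m creep '[{"dx":0,"dy":0.015,"dz":0,"rx":0,"ry":0,"rz":0,"gripper":0.4},{"dx":0,"dy":0.03,"dz":0,"rx":0,"ry":0,"rz":0,"gripper":0.4},{"dx":0,"dy":0.038,"dz":0,"rx":0,"ry":0,"rz":0,"gripper":0.4},{"dx":0,"dy":0.042,"dz":0,"rx":0,"ry":0,"rz":0,"gripper":0.4},{"dx":0,"dy":0.045,"dz":0,"rx":0,"ry":0,"rz":0,"gripper":0.4},{"dx":0,"dy":0.045,"dz":0,"rx":0,"ry":0,"rz":0,"gripper":0.4},{"dx":0,"dy":0.045,"dz":0,"rx":0,"ry":0,"rz":0,"gripper":0.4}]' 35
python3 -c "
from h import *
shift([.5284,-.2826,.16],74.9)"
```

```text
time: 10.52
tool_pos: [0.4604, -0.1234, 0.0501]
tool_rot: [-1.572, 0.0, 1.6]
contact_force: [1.0, -0.1, -3.2]
opening: 0.0579
t 10.525 pos [ 0.4604 -0.1234  0.0501] rot [-1.572  0.     1.6  ] F [ 0.97 -0.09 -3.16] op 0.0579
d(mm) [-161.2 -109.8  -63.4] rotvec [ 1.000e-03  2.932e-01 -2.000e-04]
```

```bash
python3 -m creep '[{"dx":0,"dy":0.001,"dz":0,"rx":0,"ry":0,"rz":0,"gripper":0.4},{"dx":0,"dy":0.001,"dz":0,"rx":0,"ry":0,"rz":0,"gripper":0.65},{"dx":0,"dy":0.0005,"dz":0,"rx":0,"ry":0,"rz":0,"gripper":0.8},{"dx":0,"dy":0,"dz":0,"rx":0,"ry":0,"rz":0,"gripper":1},{"dx":0,"dy":0,"dz":0,"rx":0,"ry":0,"rz":0,"gripper":1},{"dx":0,"dy":-0.04,"dz":0,"rx":0,"ry":0,"rz":0,"gripper":1},{"dx":0,"dy":-0.08,"dz":0,"rx":0,"ry":0,"rz":0,"gripper":1},{"dx":0,"dy":-0.11,"dz":0,"rx":0,"ry":0,"rz":0,"gripper":1},{"dx":-0.04,"dy":-0.11,"dz":-0.016,"rx":0,"ry":0.07,"rz":0,"gripper":1},{"dx":-0.08,"dy":-0.11,"dz":-0.032,"rx":0,"ry":0.15,"rz":0,"gripper":1},{"dx":-0.12,"dy":-0.11,"dz":-0.048,"rx":0,"ry":0.22,"rz":0,"gripper":1},{"dx":-0.161,"dy":-0.11,"dz":-0.0635,"rx":0,"ry":0.293,"rz":0,"gripper":1},{"dx":-0.161,"dy":-0.11,"dz":-0.0635,"rx":0,"ry":0.293,"rz":0,"gripper":1},{"dx":-0.161,"dy":-0.11,"dz":-0.0635,"rx":0,"ry":0.293,"rz":0,"gripper":1}]' 35
python3 - <<'E'
from h import *
shift([.5284,-.2826,.05],74.9)
p,d=read_camera("wrist"); cv2.imwrite("pics/w4.png",p[:,:,::-1])
p,d=read_camera("top"); cv2.imwrite("pics/t4.png",p[:,:,::-1])
tops(d,get_calibration("top"),.068,.092,200)
E
```

```text
time: 12.28
tool_pos: [0.5277, -0.2816, 0.1591]
tool_rot: [-1.569, -0.001, 1.308]
contact_force: [-0.0, 0.8, 0.3]
opening: 0.0917
t 12.275 pos [ 0.5277 -0.2816  0.1591] rot [-1.569e+00 -1.000e-03  1.308e+00] F [-0.    0.84  0.32] op 0.0917
d(mm) [ -0.9 109.1  -1.1] rotvec [-0.0015  0.0007  0.0009]
px [603. 160.] n 264 z 0.0742 ctr [ 686.6 -452.4] size [ 47.9 151. ] ang 36.4 min [ 0.622 -0.527  0.068] max [ 0.723 -0.402  0.079]
px [371. 212.] n 852 z 0.0807 ctr [583.8  35.2] size [58.8 58.8] ang 79.5 min [0.551 0.002 0.069] max [0.617 0.069 0.088]
px [151. 278.] n 1165 z 0.0751 ctr [456.6 478.6] size [ 23.  247.8] ang 84.3 min [0.332 0.456 0.068] max [0.579 0.502 0.092]
px [528. 246.] n 360 z 0.0804 ctr [ 511.9 -278.9] size [59.4 26.9] ang 74.9 min [ 0.492 -0.31   0.068] max [ 0.526 -0.248  0.086]
px [451. 272.] n 883 z 0.0806 ctr [ 459.7 -122.3] size [58.8 59.5] ang 2.1 min [ 0.43  -0.152  0.068] max [ 0.489 -0.092  0.087]
```

View pics/w4.png

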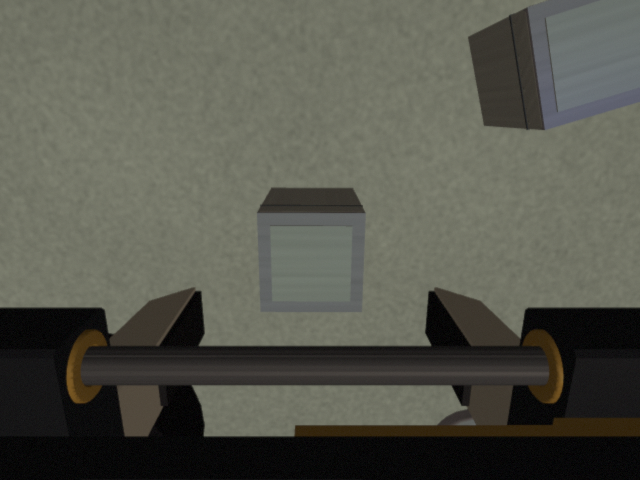

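The right tin's top spans (259,212) to (364,311), square and centred. The left finger is clear of the pan.

```bash
python3 -m creep '[{"dx":-0.001,"dy":0.04,"dz":-0.001,"rx":0,"ry":0,"rz":0,"gripper":1},{"dx":-0.001,"dy":0.08,"dz":-0.001,"rx":0,"ry":0,"rz":0,"gripper":1},{"dx":-0.001,"dy":0.109,"dz":-0.001,"rx":0,"ry":0,"rz":0,"gripper":1},{"dx":-0.001,"dy":0.109,"dz":-0.001,"rx":0,"ry":0,"rz":0,"gripper":1},{"dx":-0.001,"dy":0.109,"dz":-0.001,"rx":0,"ry":0,"rz":0,"gripper":1},{"dx":-0.001,"dy":0.109,"dz":-0.001,"rx":0,"ry":0,"rz":0,"gripper":0.5},{"dx":-0.001,"dy":0.109,"dz":-0.001,"rx":0,"ry":0,"rz":0,"gripper":0.5},{"dx":-0.001,"dy":0.109,"dz":-0.001,"rx":0,"ry":0,"rz":0,"gripper":0.4},{"dx":-0.001,"dy":0.109,"dz":-0.001,"rx":0,"ry":0,"rz":0,"gripper":0.4},{"dx":-0.001,"dy":0.109,"dz":-0.001,"rx":0,"ry":0,"rz":0,"gripper":0.4},{"dx":-0.001,"dy":0.109,"dz":-0.001,"rx":0,"ry":0,"rz":0,"gripper":0.4}]' 35
python3 -m creep '[{"dx":0,"dy":-0.01,"dz":0,"rx":0,"ry":0,"rz":0,"gripper":0.4},{"dx":0,"dy":-0.025,"dz":0,"rx":0,"ry":0,"rz":0,"gripper":0.4},{"dx":0,"dy":-0.04,"dz":0,"rx":0,"ry":0,"rz":0,"gripper":0.4},{"dx":0,"dy":-0.045,"dz":0,"rx":0,"ry":0,"rz":0,"gripper":0.4},{"dx":0,"dy":-0.045,"dz":0,"rx":0,"ry":0,"rz":0,"gripper":0.4},{"dx":0,"dy":-0.045,"dz":0,"rx":0,"ry":0,"rz":0,"gripper":0.4},{"dx":0,"dy":-0.045,"dz":0,"rx":0,"ry":0,"rz":0,"gripper":0.4},{"dx":0,"dy":-0.045,"dz":0,"rx":0,"ry":0,"rz":0,"gripper":0.4}]' 35
python3 - <<'E'
from h import *
for i in range(3):
    read_camera("wrist"); s=status.observe(); print(s['time'],s['contact_force'].round(2),s['tool_pos'].round(4))
E
```

```text
time: 13.75
tool_pos: [0.5291, -0.2836, 0.0509]
tool_rot: [-1.571, 0.0, 1.307]
contact_force: [-0.6, 0.2, 4.1]
opening: 0.0581
time: 14.75
tool_pos: [0.5289, -0.2834, 0.0953]
tool_rot: [-1.57, -0.0, 1.307]
contact_force: [0.5, 0.6, -1.8]
opening: 0.0579
14.8 [ 0.2   0.35 -2.1 ] [ 0.5289 -0.2834  0.0954]
14.85 [ 0.37 -0.06 -1.51] [ 0.5289 -0.2834  0.0955]
14.9 [-0.07  0.29 -1.61] [ 0.529  -0.2835  0.0955]
```

The right tin is light. I'll set it back in place.

```bash
python3 -m creep '[{"dx":0,"dy":0.015,"dz":0,"rx":0,"ry":0,"rz":0,"gripper":0.4},{"dx":-0.0005,"dy":0.03,"dz":0,"rx":0,"ry":0,"rz":0,"gripper":0.4},{"dx":0.0005,"dy":0.038,"dz":0,"rx":0,"ry":0,"rz":0,"gripper":0.4},{"dx":0.0005,"dy":0.042,"dz":0,"rx":0,"ry":0,"rz":0,"gripper":0.4},{"dx":0.0005,"dy":0.045,"dz":0,"rx":0,"ry":0,"rz":0,"gripper":0.4},{"dx":0.0005,"dy":0.045,"dz":0,"rx":0,"ry":0,"rz":0,"gripper":0.4},{"dx":0.0005,"dy":0.045,"dz":0,"rx":0,"ry":0,"rz":0,"gripper":0.4}]' 35
python3 -c "
from h import *
shift([.4602,-.1223,.16],91.9)"
```

```text
time: 15.78
tool_pos: [0.5293, -0.2831, 0.0509]
tool_rot: [-1.571, 0.0, 1.307]
contact_force: [0.1, 0.1, -1.8]
opening: 0.0581
t 15.775 pos [ 0.5293 -0.2831  0.0509] rot [-1.571  0.     1.307] F [ 0.11  0.1  -1.76] op 0.0581
d(mm) [ 137.3 -109.2  108.5] rotvec [ 6.000e-04 -2.965e-01 -2.000e-04]
```

```bash
python3 -m creep '[{"dx":0,"dy":0.001,"dz":0,"rx":0,"ry":0,"rz":0,"gripper":0.4},{"dx":0,"dy":0.001,"dz":0,"rx":0,"ry":0,"rz":0,"gripper":0.65},{"dx":0,"dy":0.0005,"dz":0,"rx":0,"ry":0,"rz":0,"gripper":0.8},{"dx":0,"dy":0,"dz":0,"rx":0,"ry":0,"rz":0,"gripper":1},{"dx":0,"dy":0,"dz":0,"rx":0,"ry":0,"rz":0,"gripper":1},{"dx":0,"dy":-0.04,"dz":0,"rx":0,"ry":0,"rz":0,"gripper":1},{"dx":0,"dy":-0.08,"dz":0,"rx":0,"ry":0,"rz":0,"gripper":1},{"dx":0,"dy":-0.109,"dz":0,"rx":0,"ry":0,"rz":0,"gripper":1},{"dx":0.034,"dy":-0.109,"dz":0.027,"rx":0,"ry":-0.07,"rz":0,"gripper":1},{"dx":0.068,"dy":-0.109,"dz":0.054,"rx":0,"ry":-0.15,"rz":0,"gripper":1},{"dx":0.102,"dy":-0.109,"dz":0.081,"rx":0,"ry":-0.22,"rz":0,"gripper":1},{"dx":0.137,"dy":-0.109,"dz":0.1085,"rx":0,"ry":-0.2965,"rz":0,"gripper":1},{"dx":0.137,"dy":-0.109,"dz":0.1085,"rx":0,"ry":-0.2965,"rz":0,"gripper":1},{"dx":0.137,"dy":-0.109,"dz":0.1085,"rx":0,"ry":-0.2965,"rz":0,"gripper":1}]' 35
python3 - <<'E'
from h import *
shift([.4602,-.1223,.05],91.9)
p,d=read_camera("wrist"); cv2.imwrite("pics/w5.png",p[:,:,::-1])
p,d=read_camera("scene"); cv2.imwrite("pics/s5.png",p[:,:,::-1])
tops(d,get_calibration("scene"),.068,.092,200)
E
```

```text
time: 17.52
tool_pos: [0.4606, -0.123, 0.1601]
tool_rot: [-1.572, 0.001, 1.604]
contact_force: [0.9, -0.9, -0.2]
opening: 0.0919
t 17.525 pos [ 0.4606 -0.123   0.1601] rot [-1.572e+00  1.000e-03  1.604e+00] F [ 0.89 -0.87 -0.15] op 0.0919
d(mm) [  0.8 110.1   0.6] rotvec [ 0.0012 -0.0001 -0.0008]
px [419.  61.] n 338 z 0.079 ctr [46.8  7.2] size [ 45.5 124.2] ang 8.1 min [ 0.016 -0.057  0.068] max [0.069 0.066 0.092]
px [78. 83.] n 946 z 0.0741 ctr [ 676.2 -525.3] size [169.7 275.2] ang 44.3 min [ 0.556 -0.681  0.068] max [ 0.724 -0.401  0.091]
px [191. 112.] n 620 z 0.0796 ctr [ 529.5 -281.7] size [62.8 58.5] ang 75.2 min [ 0.494 -0.319  0.068] max [ 0.565 -0.246  0.085]
px [257. 137.] n 495 z 0.0798 ctr [ 460.9 -122.2] size [59.4 60.6] ang 2.3 min [ 0.43  -0.152  0.068] max [ 0.491 -0.091  0.086]
px [269. 215.] n 724 z 0.0801 ctr [585.1  36.4] size [59.9 58.5] ang 79.6 min [0.551 0.004 0.068] max [0.619 0.07  0.086]
px [456. 388.] n 363 z 0.077 ctr [590.5 555.4] size [196.8   4. ] ang 84.4 min [0.579 0.458 0.068] max [0.6   0.653 0.092]
```

View pics/w5.png

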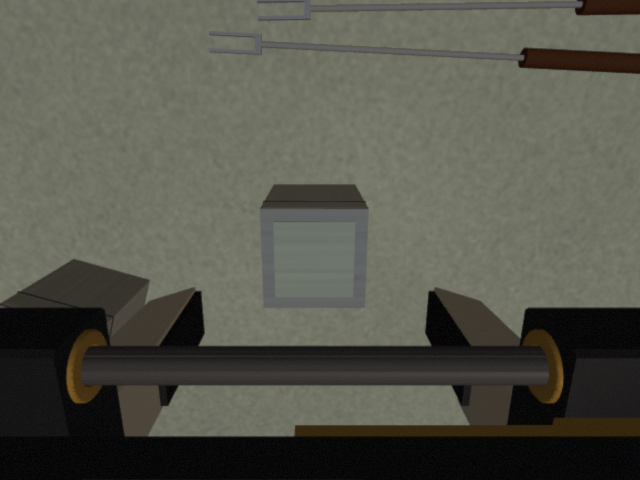

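The tin's top spans (262,207) to (367,306). Now I'll grip it and lift it to carry height.

```bash
python3 -m creep '[{"dx":0.001,"dy":0.04,"dz":0.0005,"rx":0,"ry":0,"rz":0,"gripper":1},{"dx":0.001,"dy":0.08,"dz":0.0005,"rx":0,"ry":0,"rz":0,"gripper":1},{"dx":0.001,"dy":0.11,"dz":0.0005,"rx":0,"ry":0,"rz":0,"gripper":1},{"dx":0.001,"dy":0.11,"dz":0.0005,"rx":0,"ry":0,"rz":0,"gripper":1},{"dx":0.001,"dy":0.11,"dz":0.0005,"rx":0,"ry":0,"rz":0,"gripper":1},{"dx":0.001,"dy":0.11,"dz":0.0005,"rx":0,"ry":0,"rz":0,"gripper":0.5},{"dx":0.001,"dy":0.11,"dz":0.0005,"rx":0,"ry":0,"rz":0,"gripper":0.5},{"dx":0.001,"dy":0.11,"dz":0.0005,"rx":0,"ry":0,"rz":0,"gripper":0.4},{"dx":0.001,"dy":0.11,"dz":0.0005,"rx":0,"ry":0,"rz":0,"gripper":0.4},{"dx":0.001,"dy":0.11,"dz":0.0005,"rx":0,"ry":0,"rz":0,"gripper":0.4},{"dx":0.001,"dy":0.11,"dz":0.0005,"rx":0,"ry":0,"rz":0,"gripper":0.4}]' 40
python3 -m creep '[{"dx":0,"dy":-0.01,"dz":0,"rx":0,"ry":0,"rz":0,"gripper":0.4},{"dx":0,"dy":-0.03,"dz":0,"rx":0,"ry":0,"rz":0,"gripper":0.4},{"dx":0,"dy":-0.055,"dz":0,"rx":0,"ry":0,"rz":0,"gripper":0.4},{"dx":0,"dy":-0.08,"dz":0,"rx":0,"ry":0,"rz":0,"gripper":0.4},{"dx":0,"dy":-0.095,"dz":0,"rx":0,"ry":0,"rz":0,"gripper":0.4},{"dx":0,"dy":-0.1,"dz":0,"rx":0,"ry":0,"rz":0,"gripper":0.4},{"dx":0,"dy":-0.1,"dz":0,"rx":0,"ry":0,"rz":0,"gripper":0.4},{"dx":0,"dy":-0.1,"dz":0,"rx":0,"ry":0,"rz":0,"gripper":0.4}]' 40
python3 -c "
from h import *
shift([.439,.32,.15],84.3)"
```

```text
time: 19.0
tool_pos: [0.4599, -0.1219, 0.0501]
tool_rot: [-1.572, 0.001, 1.604]
contact_force: [-0.1, -3.6, 5.7]
opening: 0.0581
time: 20.0
tool_pos: [0.4589, -0.1212, 0.1488]
tool_rot: [-1.569, -0.001, 1.604]
contact_force: [1.1, 0.3, -5.2]
opening: 0.0578
t 20.0 pos [ 0.4589 -0.1212  0.1488] rot [-1.569e+00 -1.000e-03  1.604e+00] F [ 1.11  0.28 -5.21] op 0.0578
d(mm) [441.6  -0.7   5.2] rotvec [-0.0019  0.1327  0.001 ]
```

```bash
python3 -m creep '[{"dx":0.01,"dy":0,"dz":0,"rx":0,"ry":0,"rz":0,"gripper":0.4},{"dx":0.03,"dy":0,"dz":0,"rx":0,"ry":0.01,"rz":0,"gripper":0.4},{"dx":0.06,"dy":0,"dz":0,"rx":0,"ry":0.02,"rz":0,"gripper":0.4},{"dx":0.095,"dy":0,"dz":0,"rx":0,"ry":0.03,"rz":0,"gripper":0.4},{"dx":0.13,"dy":0,"dz":0,"rx":0,"ry":0.04,"rz":0,"gripper":0.4},{"dx":0.165,"dy":0,"dz":0.002,"rx":0,"ry":0.05,"rz":0,"gripper":0.4},{"dx":0.2,"dy":0,"dz":0.002,"rx":0,"ry":0.06,"rz":0,"gripper":0.4},{"dx":0.235,"dy":0,"dz":0.003,"rx":0,"ry":0.07,"rz":0,"gripper":0.4},{"dx":0.27,"dy":0,"dz":0.003,"rx":0,"ry":0.08,"rz":0,"gripper":0.4},{"dx":0.305,"dy":0,"dz":0.004,"rx":0,"ry":0.09,"rz":0,"gripper":0.4},{"dx":0.34,"dy":0,"dz":0.004,"rx":0,"ry":0.1,"rz":0,"gripper":0.4},{"dx":0.375,"dy":0,"dz":0.005,"rx":0,"ry":0.11,"rz":0,"gripper":0.4},{"dx":0.405,"dy":0,"dz":0.005,"rx":0,"ry":0.12,"rz":0,"gripper":0.4},{"dx":0.425,"dy":0,"dz":0.005,"rx":0,"ry":0.13,"rz":0,"gripper":0.4},{"dx":0.437,"dy":0,"dz":0.005,"rx":0,"ry":0.1325,"rz":0,"gripper":0.4},{"dx":0.4415,"dy":0,"dz":0.005,"rx":0,"ry":0.1325,"rz":0,"gripper":0.4},{"dx":0.4415,"dy":0,"dz":0.005,"rx":0,"ry":0.1325,"rz":0,"gripper":0.4},{"dx":0.4415,"dy":0,"dz":0.005,"rx":0,"ry":0.1325,"rz":0,"gripper":0.4}]' 40
python3 - <<'E'
from h import *
shift([.439,.32,.07],84.3)
for n in("wrist","scene"):
    p,d=read_camera(n); cv2.imwrite(f"pics/{n}6.png",p[:,:,::-1])
E
```

```text
time: 22.25
tool_pos: [0.4399, 0.3189, 0.1497]
tool_rot: [-1.571, 0.0, 1.471]
contact_force: [0.4, -0.2, -6.3]
opening: 0.0579
t 22.25 pos [0.4399 0.3189 0.1497] rot [-1.571  0.     1.471] F [ 0.37 -0.16 -6.25] op 0.0579
d(mm) [ 1.  79.7  1. ] rotvec [-0.0002 -0.0005 -0.0003]
```

View pics/wrist6.png

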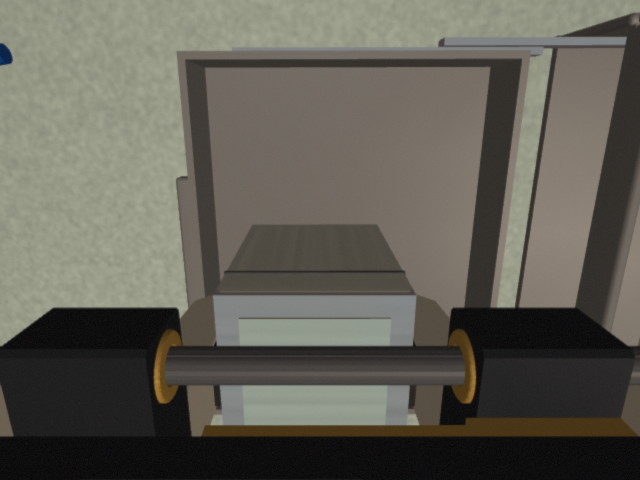

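View pics/scene6.png

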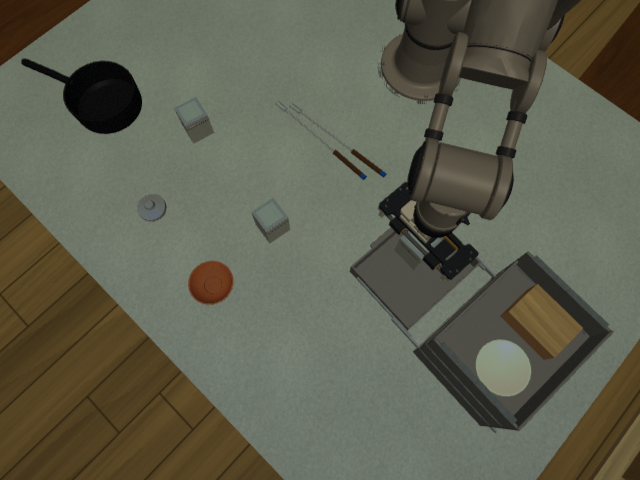

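The wrist view shows the tin hanging over the tray, its top from (217,292) to (413,430). The tray walls run at about columns 185 and 510, and the body is clear of the tiers. I'll lower it now.

```bash
python3 -m creep '[{"dx":0.001,"dy":0.02,"dz":0.001,"rx":0,"ry":0,"rz":0,"gripper":0.4},{"dx":0.001,"dy":0.04,"dz":0.001,"rx":0,"ry":0,"rz":0,"gripper":0.4},{"dx":0.001,"dy":0.06,"dz":0.001,"rx":0,"ry":0,"rz":0,"gripper":0.4},{"dx":0.001,"dy":0.07,"dz":0.001,"rx":0,"ry":0,"rz":0,"gripper":0.4},{"dx":0.001,"dy":0.075,"dz":0.001,"rx":0,"ry":0,"rz":0,"gripper":0.4},{"dx":0.001,"dy":0.077,"dz":0.001,"rx":0,"ry":0,"rz":0,"gripper":0.4},{"dx":0.001,"dy":0.077,"dz":0.001,"rx":0,"ry":0,"rz":0,"gripper":0.4},{"dx":0.001,"dy":0.077,"dz":0.001,"rx":0,"ry":0,"rz":0,"gripper":0.4}]' 40
python3 -c "
from h import *
shift([.439,.32,.067],84.3)"
python3 -m creep '[{"dx":0,"dy":0.001,"dz":0,"rx":0,"ry":0,"rz":0,"gripper":0.4},{"dx":0,"dy":0.002,"dz":0,"rx":0,"ry":0,"rz":0,"gripper":0.4},{"dx":0,"dy":0.003,"dz":0,"rx":0,"ry":0,"rz":0,"gripper":0.4},{"dx":0,"dy":0.004,"dz":0,"rx":0,"ry":0,"rz":0,"gripper":0.4},{"dx":0,"dy":0.004,"dz":0,"rx":0,"ry":0,"rz":0,"gripper":0.4}]' 40
```

```text
time: 23.35
tool_pos: [0.4392, 0.3208, 0.0732]
tool_rot: [-1.572, -0.001, 1.472]
contact_force: [0.4, 0.2, -4.9]
opening: 0.0577
t 23.35 pos [0.4392 0.3208 0.0732] rot [-1.572e+00 -1.000e-03  1.472e+00] F [ 0.41  0.19 -4.89] op 0.0577
d(mm) [-0.9  6.2  0.1] rotvec [0.0008 0.0002 0.0006]
time: 23.98
tool_pos: [0.4389, 0.3207, 0.0686]
tool_rot: [-1.571, 0.0, 1.472]
contact_force: [-0.2, -1.1, -5.6]
opening: 0.0577
```

```bash
python3 -m creep '[{"dx":0,"dy":0.0005,"dz":0,"rx":0,"ry":0,"rz":0,"gripper":0.4},{"dx":0,"dy":0.001,"dz":0,"rx":0,"ry":0,"rz":0,"gripper":0.4},{"dx":0,"dy":0.0015,"dz":0,"rx":0,"ry":0,"rz":0,"gripper":0.4},{"dx":0,"dy":0.0015,"dz":0,"rx":0,"ry":0,"rz":0,"gripper":0.4}]' 40
python3 -m creep '[{"dx":0,"dy":0.0005,"dz":0,"rx":0,"ry":0,"rz":0,"gripper":0.4},{"dx":0,"dy":0.001,"dz":0,"rx":0,"ry":0,"rz":0,"gripper":0.4},{"dx":0,"dy":0.001,"dz":0,"rx":0,"ry":0,"rz":0,"gripper":0.4}]' 40
```

```text
time: 24.48
tool_pos: [0.4389, 0.3207, 0.0672]
tool_rot: [-1.571, -0.0, 1.471]
contact_force: [-0.5, 1.0, -6.5]
opening: 0.0582
time: 24.85
tool_pos: [0.4389, 0.3206, 0.0662]
tool_rot: [-1.571, -0.0, 1.471]
contact_force: [-0.4, -0.5, -5.6]
opening: 0.0574
```

```bash
python3 -m creep '[{"dx":0,"dy":0.0005,"dz":0,"rx":0,"ry":0,"rz":0,"gripper":0.4},{"dx":0,"dy":0.001,"dz":0,"rx":0,"ry":0,"rz":0,"gripper":0.4},{"dx":0,"dy":0.001,"dz":0,"rx":0,"ry":0,"rz":0,"gripper":0.4}]' 40
python3 -m creep '[{"dx":0,"dy":0.0005,"dz":0,"rx":0,"ry":0,"rz":0,"gripper":0.4},{"dx":0,"dy":0.001,"dz":0,"rx":0,"ry":0,"rz":0,"gripper":0.4},{"dx":0,"dy":0.001,"dz":0,"rx":0,"ry":0,"rz":0,"gripper":0.4}]' 40
```

```text
time: 25.22
tool_pos: [0.439, 0.3207, 0.0661]
tool_rot: [-1.571, -0.0, 1.472]
contact_force: [-4.5, -2.0, 5.6]
opening: 0.0578
time: 25.6
tool_pos: [0.439, 0.3207, 0.0661]
tool_rot: [-1.572, -0.0, 1.472]
contact_force: [-6.9, -3.9, 14.3]
opening: 0.0582
```

The tin is on the tray floor. I'll ease off the push, release, and rise.

```bash
python3 -m creep '[{"dx":0,"dy":-0.001,"dz":0,"rx":0,"ry":0,"rz":0,"gripper":0.4},{"dx":0,"dy":-0.001,"dz":0,"rx":0,"ry":0,"rz":0,"gripper":0.65},{"dx":0,"dy":-0.001,"dz":0,"rx":0,"ry":0,"rz":0,"gripper":0.72},{"dx":0,"dy":-0.001,"dz":0,"rx":0,"ry":0,"rz":0,"gripper":0.76},{"dx":0,"dy":-0.001,"dz":0,"rx":0,"ry":0,"rz":0,"gripper":0.76},{"dx":0,"dy":-0.001,"dz":0,"rx":0,"ry":0,"rz":0,"gripper":0.76}]' 40
python3 -m creep '[{"dx":0,"dy":-0.02,"dz":0,"rx":0,"ry":0,"rz":0,"gripper":0.76},{"dx":0,"dy":-0.05,"dz":0,"rx":0,"ry":0,"rz":0,"gripper":0.76},{"dx":0,"dy":-0.09,"dz":0,"rx":0,"ry":0,"rz":0,"gripper":0.76},{"dx":0,"dy":-0.13,"dz":0,"rx":0,"ry":0,"rz":0,"gripper":0.76},{"dx":0,"dy":-0.17,"dz":0,"rx":0,"ry":0,"rz":0,"gripper":0.76},{"dx":-0.05,"dy":-0.19,"dz":0,"rx":0,"ry":0,"rz":0,"gripper":0.76},{"dx":-0.1,"dy":-0.19,"dz":0,"rx":0,"ry":0,"rz":0,"gripper":0.76},{"dx":-0.15,"dy":-0.19,"dz":0,"rx":0,"ry":0,"rz":0,"gripper":0.76},{"dx":-0.2,"dy":-0.19,"dz":0,"rx":0,"ry":0,"rz":0,"gripper":0.76},{"dx":-0.2,"dy":-0.19,"dz":0,"rx":0,"ry":0,"rz":0,"gripper":0.76}]' 40
python3 - <<'E'
from h import *
for n in("top","scene"):
    p,d=read_camera(n); cv2.imwrite(f"pics/{n}7.png",p[:,:,::-1]); print(n)
    tops(d,get_calibration(n),.068,.12,300)
    print('rim'); tops(d,get_calibration(n),.05,.064,600)
E
```

```text
time: 26.35
tool_pos: [0.439, 0.3207, 0.0652]
tool_rot: [-1.571, -0.0, 1.472]
contact_force: [-0.4, 0.5, -0.5]
opening: 0.0699
time: 27.6
tool_pos: [0.4188, 0.1192, 0.2554]
tool_rot: [-1.571, 0.0, 1.467]
contact_force: [-0.7, 0.5, 0.6]
opening: 0.07
top
px [604. 183.] n 498 z 0.074 ctr [ 640.1 -460.4] size [116.3 169.2] ang 85.5 min [ 0.554 -0.524  0.068] max [ 0.723 -0.402  0.08 ]
px [371. 212.] n 853 z 0.0806 ctr [583.9  35.4] size [58.6 59. ] ang 79.1 min [0.55  0.003 0.069] max [0.616 0.069 0.086]
px [151. 279.] n 1387 z 0.0769 ctr [456.1 478.5] size [ 23.5 248.3] ang 84.6 min [0.332 0.456 0.068] max [0.579 0.501 0.12 ]
px [528. 237.] n 908 z 0.0806 ctr [ 528.2 -281.9] size [59.1 60.1] ang 74.9 min [ 0.493 -0.317  0.068] max [ 0.563 -0.247  0.087]
px [229. 286.] n 942 z 0.0966 ctr [438.9 320.8] size [59.1 58.4] ang 84.0 min [0.408 0.289 0.068] max [0.47  0.353 0.104]
rim
px [227. 285.] n 1112 z 0.0564 ctr [442.3 335.1] size [190.1 220.4] ang 84.3 min [0.325 0.238 0.05 ] max [0.561 0.439 0.064]
scene
px [436.  61.] n 451 z 0.0923 ctr [23.2 52.4] size [22.8 99.3] ang 66.4 min [-0.027  0.023  0.068] max [0.065 0.069 0.12 ]
px [78. 83.] n 946 z 0.0741 ctr [ 638.6 -539.6] size [277.3 168.2] ang 88.7 min [ 0.555 -0.68   0.068] max [ 0.724 -0.401  0.09 ]
px [191. 112.] n 623 z 0.0793 ctr [ 530.1 -280.5] size [64.2 58.2] ang 75.1 min [ 0.495 -0.317  0.068] max [ 0.565 -0.246  0.086]
px [269. 215.] n 726 z 0.0799 ctr [585.2  35.6] size [60.6 59.1] ang 79.5 min [0.552 0.002 0.068] max [0.619 0.07  0.087]
px [413. 253.] n 860 z 0.0961 ctr [439.4 321.3] size [58.7 61.2] ang 84.4 min [0.407 0.29  0.068] max [0.472 0.353 0.102]
px [459. 369.] n 933 z 0.0909 ctr [509.3 503.4] size [316.  154.1] ang 33.2 min [0.335 0.457 0.068] max [0.6   0.654 0.12 ]
rim
px [412. 260.] n 972 z 0.0561 ctr [442.3 335. ] size [188.8 222.4] ang 84.4 min [0.325 0.237 0.05 ] max [0.561 0.438 0.062]
```

View pics/top7.png

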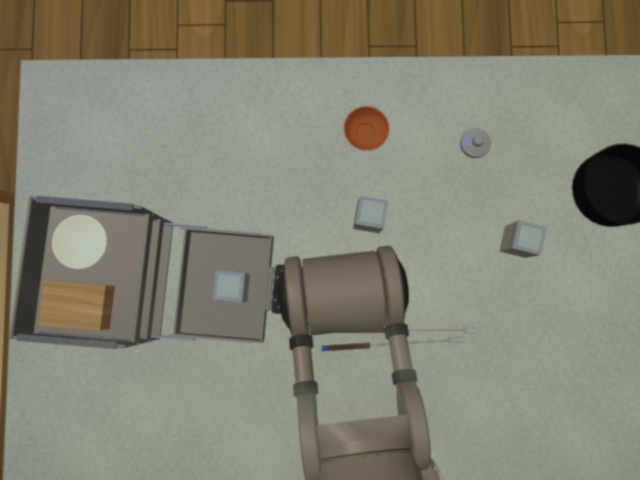

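View pics/scene7.png

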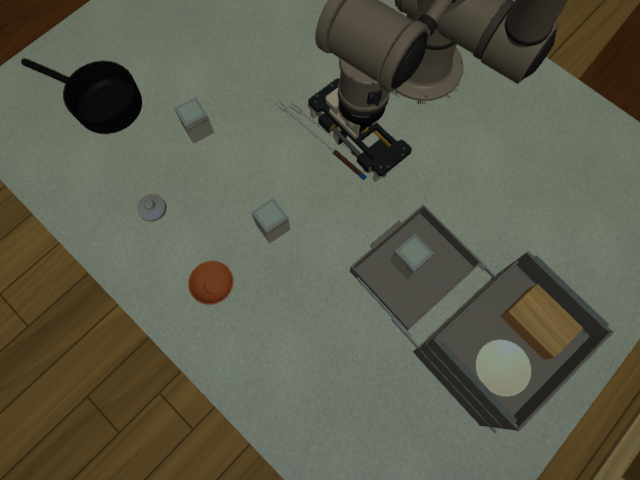

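The heavy tin is upright in the tray at top-view (229,286), with its top at z 0.097. The left tin at (371,212) and the right tin at (528,237) are where they stood, the tray hasn't moved, and the arm is clear.

```bash
python3 -c "
from cell import robot
print(robot.hand_in())"
```

```text
the job is handed in; nothing more can be done
None
```

The heavy tin was the middle one, and it now stands upright in the pulled-out tray. I handed the job in at about 28 s, with the arm clear of everything.

- **Weighing:** I lifted each tin about 45 mm, left to right. The left read about 1.5–2.1 N, the middle about 5.6 N and the right about 1.5–2.1 N. The middle tin was set back on its spot until the right one had been felt, then lifted again and carried to the tray.
- **Setting down:** I lowered the heavy tin in millimetre steps until the wrist force showed it was on the tray floor. The highest reading was about 14 N, and I let go only then.
- **Last camera checks:** The heavy tin's top is level at z ≈ 0.097 m, 20 mm from the tray centre on the side away from the tiers, and the tray has not moved. The left tin is within about 1 mm of its start. The right tin is within 1 mm in the top view and about 2 mm in the scene view. Both light tins have turned less than 0.5°.
- **Disagreements:** My first move command was refused because the rows lacked some keys, and it moved nothing. The tray floor came about 1 mm lower than I had worked out.

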